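# Clip the grill timer back into its spring-jaw holder

### The job

Put the blue grill timer back into its sloping spring-jaw holder, dial up: hook one end under the sprung jaw at the high end, push the jaw back, swing the other end down behind the fixed lower hook, and then ease the timer back so that the jaw brings it home under the lower hook slowly - never let the jaw snap back. It must finish lying flat on the bed, fully home against the lower hook and under both lips; do not force the timer against the holder, and leave the other things on the shelf where they stand.

Things in the scene. Friction and masses are not known exactly. Their poses are not given: they have to be found in the camera images.
- timer: The loose timer: blue plastic box 124 mm long (x), 56 wide (y), 24 thick (z), about 170 g; a fixed round knob 38 mm across, with a bar, rises at the middle of its upper face to 39.5 mm above its underside. Origin: centre of the underside; z points out of the dial. It starts lying dial up on the shelf. Its two ends are alike: either may go under the jaw.
- holder: Steel holder screwed to the shelf; origin below the seat, x level to its high (jaw) end, z up. Its lower hook, 50 mm wide, is clamped with its inner face 57 to 71 mm down the bed from the seat point - not measured: look or feel for it. Its lip reaches 7 mm from that face over the seat, underside 28 mm, top 33 mm above the bed; the timer's end must come down past the lip and slide back under it.
- seat (a point): Middle of the timer's seat, on the bed's upper face, 48 mm above the shelf. The bed, 44 mm wide, slopes 20 degrees: x runs up it to the jaw, y across, z square out of it. With the timer home its length is along x, its underside on the bed and its origin between 9 mm below and 5 mm above this point along x, as the lower hook is set.
- jaw_face (a point): Point on the inner face of the black sprung jaw, mid-width, 12 mm above the bed; axes as the seat's. The jaw is 50 mm wide; its lip reaches 8 mm from this face over the seat, underside 31 mm and top 36 mm above the bed. Two rods guide it into the spring housing behind it.
- jaw (a joint): How far the jaw is pushed up the bed (m): 0 at rest, empty (face at x = +50 mm from the seat point); 0.034 at its stop; 0.003 to 0.017 with the timer home. At about 0.029 the timer's lower end passes the lower lip wherever that is set. A spring drives it back, 3 N at rest, 5.6 N at 0.012, 9.4 N at 0.029, hardly damped: let go, it snaps.
- jar: Bystander: closed amber glass jar, 76 mm across, 105 mm tall. Origin: centre of its underside.
- plate: Bystander: white melamine plate, 200 mm across. Origin: centre of its underside.
- salt_cellar: Bystander: white ceramic salt cellar with a knobbed lid, 72 mm across, 71 mm tall. Origin: centre of its underside.
- pepper_mill: Bystander: turned dark wooden pepper mill, 58 mm across, 162 mm tall. Origin: centre of its underside.
- mug: Bystander: white mug, 80 mm across, 92 mm tall. Origin: centre of its underside.
- oil: Bystander: green glass oil bottle, 64 mm across, 215 mm tall. Origin: centre of its underside.
There are look-alikes about, which are no part of the job. What is shaped like the holder but orange or turquoise is not meant.

How it is judged:
By the outcome, as a careful person would: the job done as asked, in the order asked, and still so for the second after the job is handed in, with the robot touching nothing.
It also fails if it takes over 67 s, if anything falls off the work surface, if the arm or the gripper's body presses on something with over 40 N, if the wrist force passes 120 N, or if a joint passes its speed limit or range.

### The arm

A 6-joint arm with a two-finger parallel gripper is mounted at the origin on the work surface. World frame = base frame: x ahead of the robot, y to its left, z up, the work surface at z = 0. Lengths are in m, angles in rad, forces in N, time in s.
With the tool pointing down it reaches from about 0.3 to 0.775 m from the base axis. Payload 14.6 kg.
Tool frame: the origin (TCP) lies on the centre line of the jaws, within the pads' length; the fingertips stand 8 mm ahead of it and the grasp point (between the pads) lies 11 mm behind it; z points along the fingers, y is the line along which they close (so a half turn about z gives the same grasp; the last joint's range is limited). The gripper opens to 94 mm and grips with 3 to 60 N. Pads are 16 mm wide; open, the fingers measure 119 mm over their backs; the gripper's body (75 mm by 177 mm) begins 78 mm behind the grasp point.
Start: joints at [-0.067, 0.3, 1.521, -0, 1.321, -0.067], TCP at [0.55, -0, 0.213] pointing down, gripper open.
Joint ranges: [-3.03, 3.03], [-0.79, 2.21], [0.23, 2.52], [-1.04, 4.18], [0, 3.07], [-2.55, 2.55]. Speed limits (rad/s): [2.22, 2.22, 2.57, 3.14, 3.14, 3.14].

### API

Orientations are given as [roll, pitch, yaw] about the fixed x, y, z axes, in that order (R = Rz(yaw) Ry(pitch) Rx(roll)).
In Python, from rig import manip gives the robot as it stands. Calls block until the motion is done:
- manip.move_pose(position, orientation): joint-space move of the TCP to a pose.
- manip.movel(position, rot=None, vel=0.15): straight line of the TCP; rot=None keeps the orientation; vel is the mean speed in m/s.
- manip.goto_joints(angles): joint-space move.
- manip.set_gripper(opening, squeeze=None): opening from 0.0 (shut) to 1.0 (fully open); squeeze is the grip in N (None keeps the last); returns when the fingers have stopped.
- manip.wait(seconds).
- manip.ik(position, orientation): joint angles nearest the present ones, or None.
- manip.get_image(name): name is "scene" or "side" or "wrist"; returns the picture (480x640x3 uint8, red, green, blue); there is no depth.
- manip.get_calibration(name): a dict with "fx", "fy", "cx", "cy" (pixels), "dist_coeffs" ([k1, k2, p1, p2, k3] as OpenCV has them; the pictures are not rectified), "rvec" (rotation vector, rad) and "tvec" (3), from world to camera coordinates, as OpenCV has them. Camera axes: x right, y down, z forward; pixel columns grow to the right and rows downward; lengths in m; the calibration is good to about 2 mm. A picture is of the moment at which its call begins: read the wrist's pose just before it. get_calibration takes no time and is no camera call; for the wrist camera it gives the pose at the moment of the call.
A pose or a line that the arm cannot do raises manip.MotionError and nothing moves.
- manip.close_job(): hands the job in; it is judged then, once.
Readings, each from a call of its own:
- manip.current_clock(): time.
- manip.current_joints(): joint angles.
- manip.current_qd(): joint speeds.
- manip.current_joint_efforts(): joint torques, N m.
- manip.current_tcp_pos(): TCP position.
- manip.current_eef_rot(): TCP orientation.
- manip.current_contact_force(): force on the tool from outside, world axes, zero at the start.
- manip.current_wrist_torque(): the same for the moment, N m.
- manip.current_gripper_width(): opening from 0.0 (shut) to 1.0 (fully open).
- manip.current_gripper_force(): force on a finger pad.
Only numpy, scipy, OpenCV 4.12 (cv2) and the standard library are available. Lean on these libraries where they do the work, as an engineer would, in place of code of your own. Each camera call takes 0.05 s, during which the arm holds its last target. There are 200 camera calls.

## Working session

There is one attempt and no reset: what is moved stays moved. The work goes in short steps, each a Python script; the robot and the scene stay as the last script left them, time stands still between calls to the robot, and variables do not carry over. Pictures are saved under pics/ and viewed, at most 10 in all, crops included, and the job is handed in when it is done.

```bash
ls; mkdir -p pics; python3 - <<'E'
from rig import manip
import cv2,numpy as np
for n in("scene","side"):
    cv2.imwrite(f"pics/{n}0.png",manip.get_image(n)[:,:,::-1]); c=manip.get_calibration(n);print(n,c)
    R=cv2.Rodrigues(np.array(c['rvec']))[0];print(-R.T@np.array(c['tvec']).ravel())
print(manip.current_clock(),manip.current_eef_rot())
E
```

```text
pics
scene {'fx': 513.7949764013138, 'fy': 513.7949764013138, 'cx': 315.491907962122, 'cy': 234.23597136901586, 'dist_coeffs': array([-0.11045793,  0.        ,  0.        ,  0.        ,  0.        ]), 'rvec': array([ 2.32435898,  1.22567322, -0.35712635]), 'tvec': array([-0.31011444, -0.31420869,  1.41189393])}
[ 1.01520548 -0.31145154  1.02990209]
side {'fx': 468.3610870027853, 'fy': 468.3610870027853, 'cx': 321.109050485809, 'cy': 239.98951130702937, 'dist_coeffs': array([0.01994805, 0.        , 0.        , 0.        , 0.        ]), 'rvec': array([ 2.283155  , -0.09802233,  0.06514432]), 'tvec': array([-0.51155926,  0.11047809,  1.12334993])}
[ 0.42548011 -0.81969683  0.8263638 ]
0.1 [-3.14056347e+00 -5.51059019e-05  1.57081579e+00]
```

View pics/scene0.png

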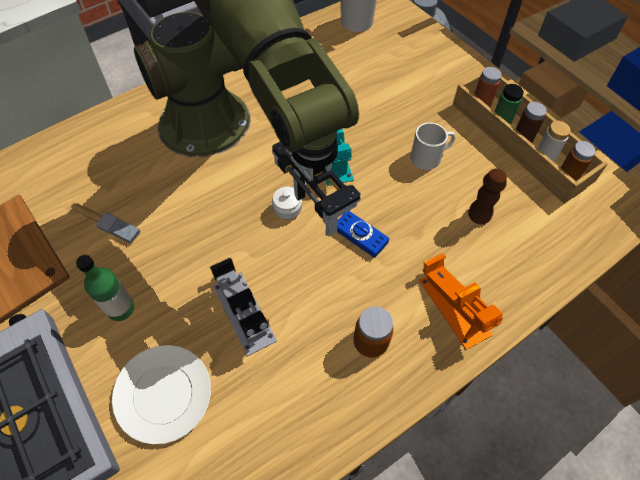

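View pics/side0.png

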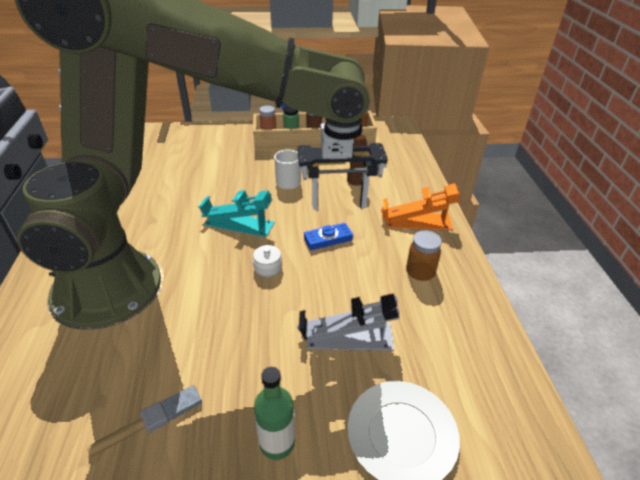

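The scene view shows the timer at about (361,233), the steel holder from (222,268, hook end) to (262,345, housing), and the jar at (374,330). In the side view the holder's low hook is at (303,325), the jaw at (358,310) and the housing at (390,307).

```bash
cat > h.py <<'E'
from rig import manip
import cv2,numpy as np
from scipy.spatial.transform import Rotation as Ro
def ray(c,uv):
    K=np.array([[c['fx'],0,c['cx']],[0,c['fy'],c['cy']],[0,0,1]])
    R=cv2.Rodrigues(np.array(c['rvec']))[0]; o=-R.T@np.array(c['tvec']).ravel()
    p=cv2.undistortPoints(np.array([[uv]],float),K,np.array(c['dist_coeffs']))[0,0]
    d=R.T@np.r_[p,1]; return o,d
def onz(c,uv,z):
    o,d=ray(c,uv); return o+d*(z-o[2])/d[2]
def proj(c,P):
    K=np.array([[c['fx'],0,c['cx']],[0,c['fy'],c['cy']],[0,0,1]])
    return cv2.projectPoints(np.array(P,float).reshape(-1,3),np.array(c['rvec']),np.array(c['tvec']),K,np.array(c['dist_coeffs']))[0][:,0]
def snap(n,f):
    c=manip.get_calibration(n); im=manip.get_image(n)
    cv2.imwrite(f"pics/{f}.png",im[:,:,::-1]); np.save(f"pics/{f}.npy",c,allow_pickle=True); return im,c
E
python3 - <<'E'
from h import *
s=manip.get_calibration("scene");d=manip.get_calibration("side")
def tri(a,b):
    o1,d1=ray(s,a);o2,d2=ray(d,b)
    A=np.c_[d1,-d2];t=np.linalg.lstsq(A,o2-o1,rcond=None)[0]
    return (o1+d1*t[0]+o2+d2*t[1])/2
print("knob",onz(s,(361,231),.0395),onz(d,(328,230),.0395))
print("hook",onz(s,(222,268),.045),onz(d,(303,322),.045))
print("jaw?",onz(s,(238,300),.1),onz(d,(358,310),.1))
print("housing",onz(s,(262,345),.0),onz(d,(392,349),.0))
for p in((374,320),(427,240)): pass
print("jar",tri((374,320),(427,240)))
w=manip.get_calibration("wrist");R=cv2.Rodrigues(np.array(w['rvec']))[0];o=-R.T@np.array(w['tvec']).ravel()
T=Ro.from_euler('xyz',manip.current_eef_rot()).as_matrix()
print(w['fx'],"cam in tool",T.T@(o-manip.current_tcp_pos()),"\n",T.T@R.T)
E
```

```text
knob [0.55359241 0.12359391 0.0395    ] [0.54283636 0.12269452 0.0395    ]
hook [ 0.46106155 -0.18589101  0.045     ] [ 0.45760424 -0.18347608  0.045     ]
jaw? [ 0.57333678 -0.20152571  0.1       ] [ 0.56811544 -0.20643417  0.1       ]
housing [ 0.644033  -0.1998217  0.       ] [ 0.64352223 -0.23472492  0.        ]
jar [ 0.76201982 -0.00770889  0.10448528]
375.32333681085976 cam in tool [ 8.00838013e-02 -1.58170126e-04 -1.71272541e-01] 
 [[-1.32927465e-03 -9.61402192e-01 -2.75143705e-01]
 [ 9.99999113e-01 -1.25529315e-03 -4.44974336e-04]
 [ 8.24132935e-05 -2.75144053e-01  9.61403008e-01]]
```

```bash
python3 - <<'E'
from h import *
r=list(manip.current_eef_rot())
manip.movel([.54,-.17,.23],vel=.25);a,c=snap("wrist","w_h")
manip.movel([.55,.11,.21],vel=.25);b,c2=snap("wrist","w_t")
cv2.imwrite("pics/w_h_v.png",a[:,:,::-1])
hsv=cv2.cvtColor(b,cv2.COLOR_RGB2HSV)
m=cv2.inRange(hsv,(105,150,60),(130,255,255));m=cv2.morphologyEx(m,cv2.MORPH_OPEN,np.ones((3,3)))
n,l,st,ce=cv2.connectedComponentsWithStats(m);k=1+np.argmax(st[1:,4]);
pts=np.argwhere(l==k)[:,::-1].astype(np.float32)
print(st[k],cv2.minAreaRect(pts))
P=np.array([onz(c2,p,.024)[:2] for p in cv2.convexHull(pts)[:,0]],np.float32)
print(cv2.minAreaRect(P),manip.current_clock())
E
```

```text
[ 307  147   71   67 2367] ((343.076904296875, 180.6153564453125), (57.710411071777344, 60.341583251953125), 74.74488067626953)
((0.5755972266197205, 0.14146476984024048), (0.05640050768852234, 0.05523508042097092), 15.687337875366211) 2.3083
```

View pics/w_h.png

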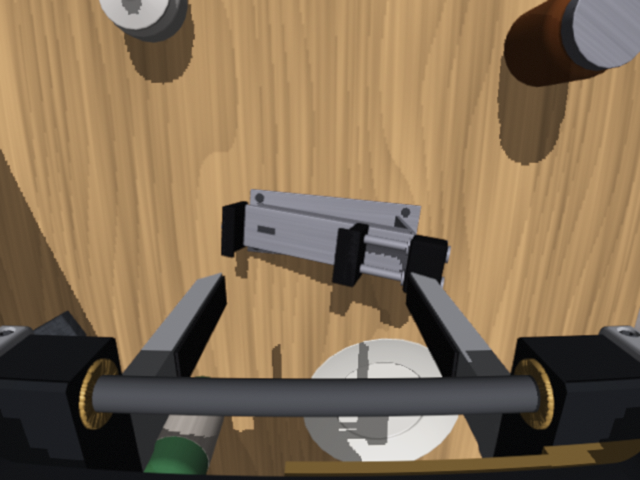

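View pics/w_t.png

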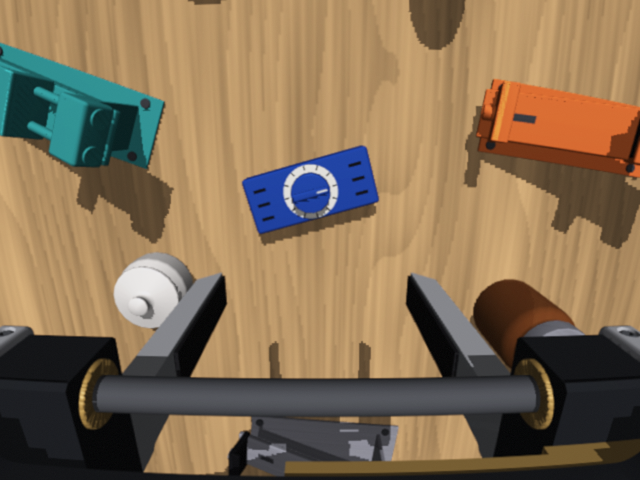

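The wrist view over the timer shows its corners at about (243,181), (361,147), (378,200), (261,234), with the dial at (311,191). The holder view shows the lower hook at (233,229), the jaw at (349,255) and the housing at (428,262). I'll enlarge the holder to pick corner points.

```bash
python3 - <<'E'
from h import *
a=cv2.imread("pics/w_h.png");cr=a[180:310,210:460]
cv2.imwrite("pics/crop1.png",cv2.convertScaleAbs(cv2.resize(cr,None,fx=3.2,fy=3.2,interpolation=cv2.INTER_CUBIC),alpha=1.5,beta=25))
b=cv2.imread("pics/w_t.png")
hsv=cv2.cvtColor(b,cv2.COLOR_BGR2HSV)
m=cv2.inRange(hsv,(105,150,60),(130,255,255));m[:130]=0;m[250:]=0;m[:,:230]=0;m[:,400:]=0
pts=np.argwhere(m>0)[:,::-1].astype(np.float32)
hull=cv2.convexHull(pts)
c2=np.load("pics/w_t.npy",allow_pickle=True).item()
print(cv2.minAreaRect(np.array([onz(c2,p,.024)[:2] for p in hull[:,0]],np.float32)))
print(cv2.approxPolyDP(hull,4,True)[:,0])
# model fit of silhouette hull: project box, compare hull rect IoU
from scipy.optimize import minimize
full=cv2.fillConvexPoly(np.zeros((480*4,640*4),np.uint8),np.round(hull[:,0]*4+2).astype(int),1)
def cost(q):
    x,y,t=q;R=Ro.from_euler('z',t).as_matrix()
    B=np.array([[i*.062,j*.028,k] for i in(-1,1) for j in(-1,1) for k in(0,.024)])@R.T+[x,y,0]
    h=cv2.convexHull(proj(c2,B).astype(np.float32))
    M=cv2.fillConvexPoly(np.zeros_like(full),np.round(h[:,0]*4+2).astype(int),1)
    return (M^full).sum()
for x0 in([.55,.125,.26],):
    r=minimize(cost,x0,method='Nelder-Mead',options=dict(initial_simplex=np.array([x0,[x0[0]+.01,x0[1],x0[2]],[x0[0],x0[1]+.01,x0[2]],[x0[0],x0[1],x0[2]+.1]])))
    print(r.x,r.fun/full.sum())
E
```

```text
((0.5443628430366516, 0.1328573375940323), (0.12111229449510574, 0.05526874214410782), 15.522397994995117)
[[377. 200.]
 [259. 232.]
 [243. 181.]
 [361. 146.]]
[0.54501476 0.13151379 0.28130751] 0.06669145688663664
```

View pics/crop1.png

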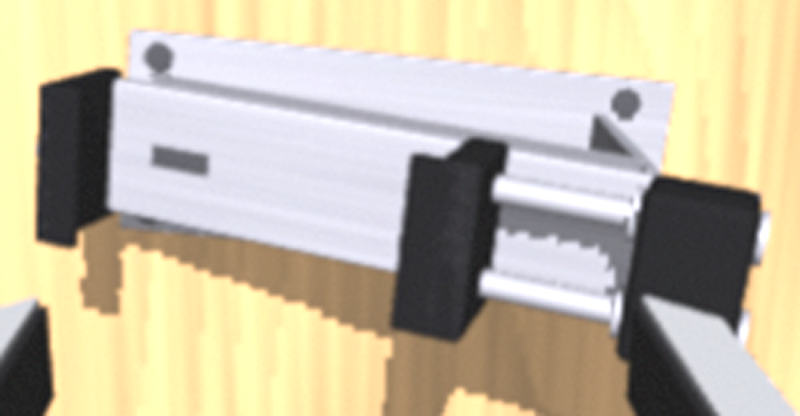

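The enlarged crop gives the jaw lip's front edge corners at crop (412,155) and (393,328). The bed edges run (115,80)–(430,145) and (150,222)–(390,270), and the hook lip's front corner is at (75,245). I'll fit the holder pose to these and check IK.

```bash
cat >> h.py <<'E'
A20=np.radians(20)
def bedR(yaw): return Ro.from_euler('z',yaw).as_matrix()@np.array([[np.cos(A20),0,-np.sin(A20)],[0,1,0],[np.sin(A20),0,np.cos(A20)]])
def bed2w(h,P): return (np.atleast_2d(P)/1000.)@bedR(h[2]).T+[h[0],h[1],.048]
E
python3 - <<'E'
from h import *
from scipy.optimize import least_squares
c=np.load("pics/w_h.npy",allow_pickle=True).item()
f=lambda p:np.array(p)/3.2+[210,180]
def linedist(h,y,pts):
    a,b=proj(c,bed2w(h,[[-50,y,0],[40,y,0]])); n=np.array([-(b-a)[1],(b-a)[0]]);n/=np.linalg.norm(n)
    return [(f(p)-a)@n for p in pts]
def res(q):
    h=q[:3]
    r=list((proj(c,bed2w(h,[[42,25,36],[42,-25,36]]))-[f((412,155)),f((393,328))]).ravel())
    r+=linedist(h,22,[(115,82),(380,133)])+linedist(h,-22,[(150,222),(390,270)])
    r+=list((proj(c,bed2w(h,[[-q[3]*1000+7,-25,33]]))[0]-f((75,245))))
    return r
s=least_squares(res,[.53,-.19,-.17,.064]);print(s.x,np.round(s.fun,1))
h=s.x
C=lambda P:np.round((proj(c,bed2w(h,P))-[210,180])*3.2)
print(C([[-h[3]*1000+7,25,33],[-h[3]*1000+7,-25,33],[-h[3]*1000,25,0],[-h[3]*1000,-22,0],[-h[3]*1000,-25,0],[50,25,36]]))
d=manip.get_calibration("side");print(proj(d,bed2w(h,[[42,-25,36],[42,25,36],[-h[3]*1000+7,-25,33]])))
# ik check
T=np.array([.5445,.1325,.011])
for y in(15.7,-164.3):
    print(manip.ik(T,[np.pi,0,np.radians(y)]))
    Rf=bedR(h[2]+ (np.pi if y<0 else 0))
    for off in(0,):
        R=bedR(h[2])@np.diag([1,-1,-1.])
        if y<0:R=R@np.diag([-1,-1,1.])
        print(manip.ik(bed2w(h,[[20,0,11]])[0],Ro.from_matrix(R).as_euler('xyz')), manip.ik(bed2w(h,[[10,0,40]])[0],[np.pi,0,h[2]+(np.pi if y<0 else 0)]))
E
```

```text
[ 0.52962489 -0.19148701 -0.10213453  0.06761711] [ 0.4  0.  -0.4  0.8  0.9  1.8  0.8 -0.7 -0.5  1.9]
[[ 80.  90.]
 [ 74. 251.]
 [117.  70.]
 [110. 210.]
 [109. 219.]
 [442. 161.]]
[[351.91448079 316.52448465]
 [350.94586573 297.86147196]
 [304.49550072 327.70300828]]
[ 1.73344821e-01  5.69995556e-01  1.65478901e+00 -4.44089210e-16
  9.16808086e-01  1.47012446e+00]
[-0.45847873  0.38101526  1.83865238  0.21174929  0.60370999  1.05915306] [-4.14304393e-01  4.51847859e-01  1.62095753e+00 -4.44089210e-16
  1.06878727e+00  1.25862646e+00]
[ 0.17334482  0.56999556  1.65478901  0.          0.91680809 -1.6714682 ]
[-0.45847873  0.38101526  1.83865238  0.21174929  0.60370999 -2.08243959] [-0.41430439  0.45184786  1.62095753  0.          1.06878727 -1.88296619]
```

```bash
python3 - <<'E'
from h import *
h=[ 0.52962489,-0.19148701,-0.10213453]; d=67.6
manip.movel([.525,-.135,.165],vel=.3);manip.wait(.2);a,c=snap("wrist","w_h2")
b=a[:,:,::-1].copy();b=cv2.convertScaleAbs(b,alpha=1.4,beta=20)
b=cv2.resize(b,None,fx=3,fy=3,interpolation=cv2.INTER_CUBIC)
def L(P,col):
    q=np.round(proj(c,bed2w(h,P))*3+1).astype(int);cv2.polylines(b,[q.reshape(-1,1,2)],False,col,1)
L([[-d,22,0],[48,22,0]],(0,0,255));L([[-d,-22,0],[48,-22,0]],(0,0,255))
L([[42,25,36],[42,-25,36]],(0,255,0));L([[7-d,25,33],[7-d,-25,33]],(0,255,0))
L([[-d,25,0],[-d,-25,0]],(255,0,255))
p=proj(c,bed2w(h,[0,0,0]))[0]*3;x0=int(p[0]-400);y0=max(0,int(p[1]-260));print(x0,y0,manip.current_clock())
cv2.imwrite("pics/crop2.png",b[y0:y0+560,x0:x0+800])
E
```

```text
564 637 3.5417
```

View pics/crop2.png

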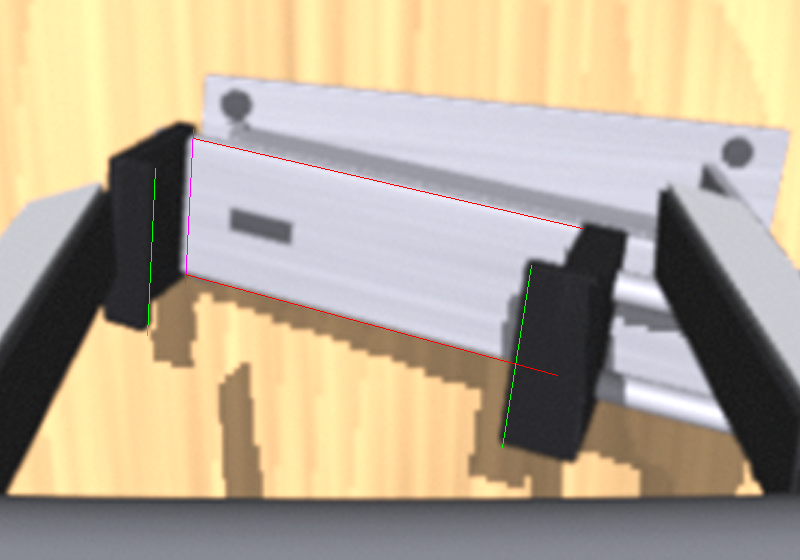

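The overlay lines fall on the bed edges, the jaw lip edge (529,262)-(503,446) and the hook lip edge (155,168)-(148,335). So the fit is good, with the hook about 68 mm down the bed. Next I grasp the timer.

```bash
cat >> h.py <<'E'
H=[0.52962489,-0.19148701,-0.10213453]
def tpose(x,z,phi,y=0):
    "timer origin (mm, bed frame), phi rad: TCP pose"
    R=bedR(H[2])@Ro.from_euler('y',phi).as_matrix()
    p=bed2w(H,[x,y,z])[0]+R@[0,0,.011]
    return p,Ro.from_matrix(R@np.diag([1,-1,-1.])).as_euler('xyz')
def endpose(xe,ze,phi):
    "pose by the jaw-end TOP corner (xe) and jaw-end BOTTOM corner height ze"
    c,s=np.cos(phi),np.sin(phi)
    return tpose(xe-62*c-24*s, ze+62*s, phi)
def fb(n=3):
    "tool force in bed axes"
    f=np.mean([manip.current_contact_force() for _ in range(n)],axis=0); return bedR(H[2]).T@f
E
python3 - <<'E'
from h import *
y=np.radians(15.7)
manip.movel([.53,-.05,.2],vel=.3)
manip.move_pose([.5445,.1325,.09],[np.pi,0,y])
manip.movel([.5445,.1325,.0115],vel=.1)
print(manip.current_contact_force())
manip.set_gripper(.3,35);print(manip.current_gripper_width()*94,manip.current_gripper_force(),manip.current_contact_force())
manip.movel([.5445,.1325,.19],vel=.2)
p,r=endpose(25,60,A20);print(p,r)
manip.move_pose(p,r);manip.wait(.3)
print(manip.current_gripper_width()*94,fb(),manip.current_wrist_torque(),manip.current_clock())
snap("wrist","held");snap("side","held_s")
a=cv2.imread("pics/held.png");b=cv2.imread("pics/held_s.png")[230:430,220:480]
cv2.imwrite("pics/held2.png",np.hstack([cv2.resize(a,(400,300)),cv2.resize(b,(390,300))]))
E
```

```text
[-0.24970041 -1.38798437  0.37565259]
55.686520431558314 34.99995231628418 [ 0.22675553 -0.92610585  0.80476061]
[ 0.46323035 -0.18468216  0.12112459] [ 3.14159265  0.         -0.10213453]
55.77339813072895 [-0.2589044   0.30062946 -1.58823522] [0.10244641 0.03847714 0.01197739] 9.6667
```

View pics/held2.png

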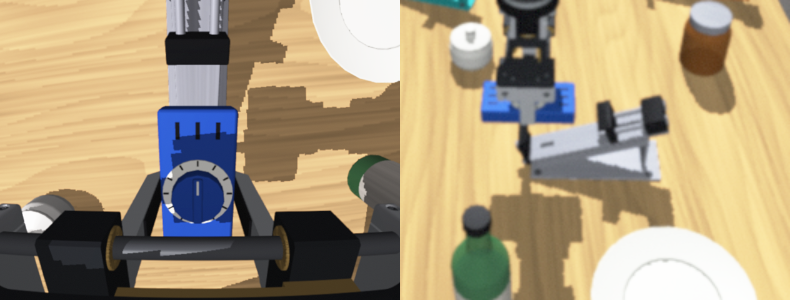

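The timer is held square and level in line with the holder: its jaw end is at image (198,107) and the jaw at (197,48), so they are centred. Next I hook it under the jaw and feel for contact.

```bash
python3 - <<'E'
from h import *
# grip offset from the held picture: jaw-end top edge (z=24 plane, level)
c=np.load("pics/held.npy",allow_pickle=True).item()
a=cv2.imread("pics/held.png");hsv=cv2.cvtColor(a,cv2.COLOR_BGR2HSV)
m=cv2.inRange(hsv,(105,150,60),(130,255,255));row=[np.argmax(m[:,u]>0) for u in range(275,355,8)];print(row)
p,r=endpose(25,60,A20); zt=p[2]+.013
ex=[((onz(c,(u,v),zt)-p)@[np.cos(H[2]),np.sin(H[2]),0])*1000-62 for u,v in zip(range(275,355,8),row)];print("x off mm",np.round(ex,1))
phi=np.radians(23)
manip.movel(*endpose(28,35,phi),vel=.1)
manip.movel(*endpose(36,7,phi),vel=.08)
manip.wait(.2);f0=fb();print("tare",f0)
manip.movel(*endpose(43,2.5,phi),vel=.04);print(fb()-f0)
for xe in np.arange(44,56,1.):
    manip.movel(*endpose(xe,2.5,phi),vel=.02)
    f=fb()-f0;print(xe,np.round(f,1))
    if f[0]<-2.5: break
np.save("f0.npy",f0);print(manip.current_clock())
E
```

```text
[np.int64(171), np.int64(171), np.int64(171), np.int64(171), np.int64(171), np.int64(171), np.int64(171), np.int64(171), np.int64(171), np.int64(171)]
x off mm [1.4 1.4 1.4 1.3 1.3 1.3 1.3 1.3 1.3 1.4]
tare [-0.30429666  0.30341748 -1.26907357]
[-0.63077265  0.15428923 -0.36515551]
44.0 [-0.9 -0.9 -0.6]
45.0 [ 0.4 -0.6 -0.4]
46.0 [ 0.   0.5 -0.2]
47.0 [-0.3 -0.3 -1. ]
48.0 [ 0.5 -0.2 -0.5]
49.0 [ 0.1 -0.6 -0.5]
50.0 [-3.7 -1.7  1.6]
12.9667
```

```bash
python3 - <<'E'
from h import *
f0=np.load("f0.npy");phi=np.radians(23)
for xe in (52,56,60,64,68,72,75.5):
    manip.movel(*endpose(xe,2.5,phi),vel=.03);manip.wait(.05)
    f=fb()-f0;print(xe,np.round(f,1),np.round(manip.current_wrist_torque(),2))
    if f[0]<-14 or abs(f[2])>8: print("stop");break
print(manip.current_clock())
im,_=snap("wrist","pushed")
snap("side","pushed_s")
b=cv2.imread("pics/pushed_s.png")[250:380,260:440]
cv2.imwrite("pics/p2.png",np.hstack([cv2.resize(im[:,:,::-1],(380,285)),cv2.resize(b,(395,285),interpolation=cv2.INTER_CUBIC)]))
E
```

```text
52 [-3.9 -0.9  1.6] [0.06 0.68 0.03]
56 [-5.1 -0.6  0.3] [0.11 0.9  0.05]
60 [-6.  -0.3  1.5] [0.17 1.04 0.06]
64 [-5.5  0.5  0.6] [0.17 1.21 0.02]
68 [-6.8 -0.4  0.6] [0.2  1.33 0.07]
72 [-8.3 -1.5  2. ] [0.22 1.48 0.01]
75.5 [-8.6  0.4  2.6] [0.22 1.68 0.04]
15.25
```

View pics/p2.png

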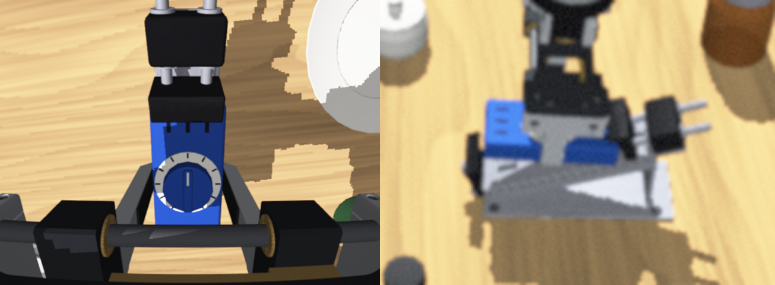

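The timer's jaw end is under the black lip (wrist crop, 187,100), and its low end is clear and inboard of the hook (side crop, 475,150). Next I swing it down and feel for the bed.

```bash
python3 - <<'E'
from h import *
f0=np.load("f0.npy")
for k in np.arange(20,-1,-4.):
    manip.movel(*endpose(75.5,2.5,np.radians(k)),vel=.02)
    f=fb()-f0;print(k,np.round(f,1),np.round(manip.current_wrist_torque(),2))
    if f[0]<-15 or abs(f[2])>8: print("stop");break
else:
    manip.wait(.2);f1=fb();t1=manip.current_wrist_torque();print("flat",f1)
    for z in np.arange(2,-2.6,-.5):
        manip.movel(*endpose(75.5,z,0),vel=.01);manip.wait(.08)
        f=fb(5)-f1;print(z,np.round(f,1),np.round(manip.current_wrist_torque()-t1,2))
        if f[2]>2.5: break
print(manip.current_clock())
E
```

```text
20.0 [-9.  -1.2  0.2] [0.15 1.78 0.09]
16.0 [-9.2 -0.7 -2.9] [0.13 1.88 0.04]
12.0 [-10.1  -1.1  -4.1] [ 0.08  1.95 -0.01]
8.0 [-9.4 -1.2 -3.3] [ 0.1   2.01 -0.04]
4.0 [-9.1 -1.8 -2.5] [0.12 2.1  0.03]
0.0 [-9.1 -2.9 -1.8] [0.07 2.09 0.03]
flat [-8.58970738 -1.79323025 -3.09405174]
2.0 [-1.1  1.7  3.5] [ 0.17 -0.22  0.17]
17.95
```

```bash
python3 - <<'E'
from h import *
f1=np.array([-8.59,-1.8,-3.1]);prev=None
for z in np.arange(1.75,-2.6,-.25):
    manip.movel(*endpose(75.5,z,0),vel=.01);manip.wait(.05)
    f=fb(8)-f1;print(z,np.round(f,1),np.round(manip.current_wrist_torque(),2))
    if f[2]>6.5: break
print(manip.current_clock())
E
```

```text
1.75 [-1.   1.6  4.5] [0.14 1.86 0.15]
1.5 [-1.   2.7  5.7] [0.14 1.9  0.14]
1.25 [-1.6  1.1  5.3] [0.11 1.91 0.08]
1.0 [-1.9  1.4  7.3] [0.24 2.05 0.12]
19.15
```

```bash
python3 - <<'E'
from h import *
f1=np.array([-8.59,-1.8,-3.1])
for z in (.75,.5,.25,0):
    manip.movel(*endpose(75.5,z,0),vel=.01);manip.wait(.1)
    f=fb(12)-f1;print(z,np.round(f,1),np.round(manip.current_wrist_torque(),2))
    if f[2]>10: break
print(manip.current_clock(),manip.current_tcp_pos()-endpose(75.5,z,0)[0])
im,_=snap("wrist","flat");snap("side","flat_s")
b=cv2.imread("pics/flat_s.png")[270:370,270:430]
cv2.imwrite("pics/fl2.png",cv2.resize(b,(800,500),interpolation=cv2.INTER_CUBIC))
E
```

```text
0.75 [-3.   1.7 13.2] [0.4  2.36 0.16]
19.5 [-0.00095248  0.0002143  -0.00014202]
```

View pics/fl2.png

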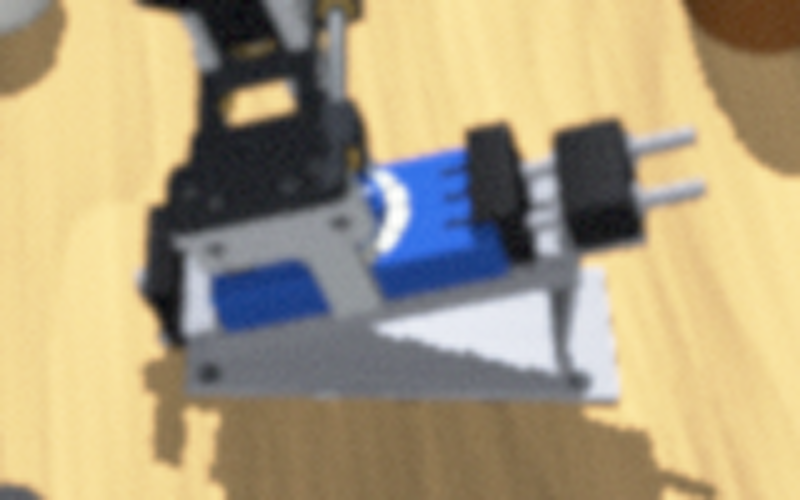

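The side crop shows the timer flat on the bed between the hook (165,280) and the jaw (500,190), and the steep rise in force says it is touching the bed. Now I ease it back down the bed slowly.

```bash
python3 - <<'E'
from h import *
z=1.2
manip.movel(*endpose(75.5,z,0),vel=.01);manip.wait(.1)
print(np.round(fb(8),1))
for xe in list(np.arange(73.5,61,-2.))+list(np.arange(61,49,-.4)):
    manip.movel(*endpose(xe,z,0),vel=.012);manip.wait(.04)
    f=fb(8);print(round(xe,1),np.round(f,1),np.round(manip.current_wrist_torque()[1],2))
    if f[0]>-1.5 or abs(f[2])>14 : print("stop");break
print(manip.current_clock())
E
```

```text
[-9.1  0.5  0.9]
73.5 [-10.1  -1.1   0.9] 1.97
71.5 [-9.4 -0.9  0.9] 1.84
69.5 [-8.7 -0.7 -0.4] 1.75
67.5 [-7.7 -0.6 -0.3] 1.66
65.5 [-7.7 -0.1 -0.8] 1.62
63.5 [-7.1  0.1 -1.5] 1.59
61.5 [-7.6  0.2 -0.3] 1.5
61.0 [-6.4  1.  -1.1] 1.44
60.6 [-6.1  0.5 -1.6] 1.42
60.2 [-6.9 -0.1 -2.3] 1.39
59.8 [-6.  -0.3 -0.5] 1.47
59.4 [-5.9 -0.8 -1.3] 1.48
59.0 [-6.6 -0.8 -2.6] 1.48
58.6 [-6.5 -0.7 -3. ] 1.46
58.2 [-5.3  0.  -3. ] 1.41
57.8 [-5.9  0.7 -3.6] 1.36
57.4 [-5.3  1.  -3.3] 1.36
57.0 [-6.   0.7 -2.4] 1.38
56.6 [-5.2  0.4 -3. ] 1.31
56.2 [-5.1  1.2 -3.3] 1.33
55.8 [-4.7  1.3 -2.8] 1.22
55.4 [-0.7  2.2 -5.4] 0.47
stop
26.8333
```

```bash
python3 - <<'E'
from h import *
for z in (1.0,.8,.6,.4,.2,0):
    manip.movel(*endpose(55.4,z,0),vel=.01);manip.wait(.1)
    f=fb(10);print(z,np.round(f,1),np.round(manip.current_wrist_torque(),2))
    if f[2]>4: break
for xe in (55.2,55.0):
    if f[0]>0: break
    manip.movel(*endpose(xe,z,0),vel=.01);manip.wait(.1)
    f=fb(10);print(xe,np.round(f,1),np.round(manip.current_wrist_torque(),2))
print(manip.current_clock())
E
```

```text
1.0 [-1.1  1.7 -0.6] [0.42 0.33 0.29]
0.8 [0.7 2.  3.1] [0.3  0.24 0.28]
0.6 [-0.9  2.2  7.4] [0.47 0.47 0.29]
55.2 [1.1 1.3 6.2] [0.47 0.2  0.36]
28.2333
```

Seated against the bed and the hook. I'll relax the grip gently, then release and check.

```bash
python3 - <<'E'
from h import *
manip.set_gripper(.594,5);manip.wait(.2)
print(fb(5),manip.current_gripper_width()*94)
manip.set_gripper(.8);manip.wait(.2);print(fb(5))
R=bedR(H[2]);p=np.array(manip.current_tcp_pos())
manip.movel(p+R@[0,0,.09],vel=.1)
p,r=tpose(0,130,np.radians(0));manip.wait(.3)
im,c=snap("wrist","end");print(manip.current_clock())
manip.set_gripper(.8)
b=cv2.convertScaleAbs(im[:,:,::-1].copy(),alpha=1.3,beta=15)
snap("side","end_s");e=cv2.resize(cv2.imread("pics/end_s.png")[270:370,270:430],(400,250),interpolation=cv2.INTER_CUBIC)
x=-68+62-.3
k=1
q=np.round(proj(c,bed2w(H,[[x+i*62,j*28,24] for i,j in((-1,-1),(1,-1),(1,1),(-1,1),(-1,-1))]))).astype(int)
cv2.polylines(b,[q.reshape(-1,1,2)],False,(0,0,255),1)
o=np.zeros((480,800+0,3),np.uint8);o[:300,:400]=cv2.resize(b,(400,300));o[:250,400:]=e
o[300:480]=0
cv2.imwrite("pics/e2.png",cv2.hconcat([cv2.resize(b,(400,300)),cv2.copyMakeBorder(e,0,50,0,0,cv2.BORDER_CONSTANT)]))
E
```

```text
[1.23631784 1.86305396 5.67781828] 56.027602800862475
[-0.22853101  0.88579669  0.2103567 ]
30.7667
```

View pics/e2.png

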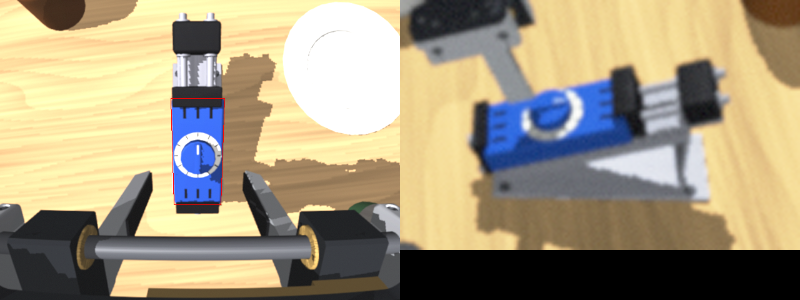

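The timer lies flat on the bed, dial up, under the jaw lip (198,95) and the hook lip (198,207). It matches the predicted home outline, and the gripper is clear.

```bash
python3 -c "
from rig import manip
print(manip.close_job())"
```

```text
the job is handed in; nothing more can be done
None
```

The timer is back in the steel holder, dial up: flat on the bed, home against the lower hook and under both lips in the last pictures. I eased it back slowly so the jaw never snapped, left the other things where they stood, and handed the job in at about 31 s.

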